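Draw a specimen carrier out from under the dock's lip and lay it in its tray

TASK

Slide the specimen carrier with the orange tab forward in its loading dock, flat on the dock, until it is fully clear of the blue lip that overhangs its rear; then lift it out and lay it flat in the empty green tray, lengthwise, either way round. Set it down, do not drop it, and leave the other carrier lying in the white tray.

Things in the scene. Friction and masses are not known exactly. Their poses are not given: they have to be found in the camera images.
- carrier: aluminium plate 124 (x) x 46 (y) x 6 mm with an upright orange tab, 8 mm thick (x), 30 mm wide (y), centred at x -20, y 0 mm, its top 32 mm above the underside. Four steel discs stand 2 mm proud in front of the tab (x below -28). About 0.1 kg. Origin: centre of underside. +x points to the flat rear end, of which 23 to 35 mm lies under the dock's lip, 2.5 mm below it; it slides freely.
- dock: loading dock, fixed: black base 200 (x) x 90 (y) x 12 mm; origin: centre of underside, +x to the rear (lip). The carrier lies on the base, z = 12 mm, between guide rails along x, 51 mm apart and 4 mm high; the front is open. The carrier's rear is clear of the lip when its origin is at x below -10 mm here; it lies fully on the base down to x = -38 mm.
- lip (a point): middle of the front lower edge of the dock's blue lip (dock x = 52, z = 20.5 mm). The lip spans the channel from here to the dock's rear end, 48 mm on, and is 5 mm thick with screw heads 2.5 mm higher. Axes as the dock's.
- green_tray: empty green tray, fixed: open box 148 (x) x 68 (y) x 12 mm high, walls 5 mm, one compartment 138 x 58 mm inside, its long way along x. Origin: centre of the underside; inner floor 5 mm above it. A tall microscope stands between dock and trays and an oven behind the trays: pass them along the table's front edge, at x = 0.41 m.
- white_tray: white tray of the same shape and size, fixed, occupied by the other carrier. Origin: centre of the underside. The two trays may stand either way about.
- spare: the other carrier, lying in the white tray and the same in shape: 124 (x) x 46 (y) mm plate, orange tab at x = -20 mm rising to 32 mm. Leave it. Origin: centre of the underside.

How it is judged:
By the outcome, as a careful person would: the job done as asked, in the order asked, and still so for the second after the job is handed in, with the robot touching nothing.
It also fails if it takes over 61 s, if anything falls off the work surface, if the arm or the gripper's body presses on something with over 40 N, if the wrist force passes 120 N, or if a joint passes its speed limit or range.

ROBOT

A 6-joint arm with a two-finger parallel gripper is mounted at the origin on a cart in front of the work surface, level with it; the furniture and walls round the work are solid. World frame = base frame: x ahead of the robot, y to its left, z up, the work surface at z = 0. Lengths are in m, angles in rad, forces in N, time in s.
With the tool pointing down it reaches from about 0.35 to 0.975 m from the base axis. Payload 17.4 kg.
Tool frame: the origin (TCP) lies midway between the tips of the shut fingers; the grasp point (between the pads) lies 19 mm behind it; z points along the fingers, y is the line along which they close (so a half turn about z gives the same grasp; the last joint's range is limited). The gripper opens to 85 mm and grips with 20 to 120 N. Pads are 22 mm wide; open, the fingers measure 114 mm over their backs; the gripper's body (76 mm by 85 mm) begins 54 mm behind the grasp point. The pads swing forward as they close: fully open they stand 13 mm farther back than shut.
Start: joints at [-1.164, 0.116, 1.442, -0, 1.584, -0.038], TCP at [0.29, -0.609, 0.231] pointing down, gripper open.
Joint ranges: [-2.83, 2.83], [-0.83, 2.19], [0.07, 2.5], [-1.14, 4.28], [0.01, 3], [-2.97, 2.97]. Speed limits (rad/s): [1.89, 1.89, 2.22, 3.14, 3.14, 3.14].

INTERFACE

Orientations are given as a unit quaternion [w, x, y, z].
In Python, from plant import arm gives the robot as it stands. The module is installed in compiled form; this text tells all that it offers.
- The arm moves only by the tool servo_tool, never from a script. Its argument "increments" is one flat list of numbers, 7 for each row, row after row: the shift along the tool's x, y, z in m, then the turn, a rotation vector about the tool's x, y, z in degrees, then the finger opening in m, from 0 to 0.0854. A call has 1 to 10 rows; each row is the pose to reach, as a shift and turn from the pose commanded when the call began, along the tool's axes at that moment; what a row does not reach only later rows make up. A row lasts 1/10 s, in which the tool goes at most 50 mm and 8.59 degrees, less where a joint would pass 70% of its speed; a pose out of reach is approached as far as the arm can. A call with a gripper value outside its range is refused whole. The fingers move at their own pace and stop on an object; "squeeze" is the grip in N (left out, the last holds). Time passes only in rows, so rows that repeat a pose let the fingers close. It gives the time, the measured TCP pose, the force, the opening and the grip force at its end, in the units of the state.
- arm.read_state(): the state, without advancing time (a new reading comes with each control period).
- arm.read_camera(name): name is "scene" or "top" or "wrist"; returns the picture (400x640x3 uint8, red, green, blue); there is no depth.
- arm.camera_params(name): a dict with "fx", "fy", "cx", "cy" (pixels), "k1" (the pictures are not rectified: a ray, as slopes to the right and down, at radius r is drawn at 1 + k1 r^2 times it, then the intrinsics apply), "rvec" (rotation vector, rad) and "tvec" (3), from world to camera coordinates, as OpenCV has them; the wrist camera has in their place "mount" (4x4, takes a point from camera to tool coordinates, whose origin is the TCP and whose axes are the flange's). Camera axes: x right, y down, z forward; pixel columns grow to the right and rows downward; lengths in m; the calibration is good to about 2 mm. A picture is of the moment at which its call begins: read the wrist's pose just before it. camera_params takes no time and is no camera call.
- arm.close_job(): hands the job in; it is judged then, once.
The state is a dict: "time_s": time; "joints": joint angles; "dq": joint speeds; "joint_efforts": joint torques, N m; "position": TCP position; "orientation": TCP orientation; "wrist_force": force on the tool from outside, world axes, zero at the start; "wrist_torque": the same for the moment, N m; "grip_width": finger opening in m; "gripper_force": force on a finger pad.
Only numpy, scipy, OpenCV 4.12 (cv2) and the standard library are available. Lean on these libraries where they do the work, as an engineer would, in place of code of your own. Each camera call takes 0.05 s, during which the arm holds its last target. There are 200 camera calls.

## Working session

There is one attempt and no reset: what is moved stays moved. The work goes in short steps, Python scripts to look and compute and a tool call to move; the robot and the scene stay as the last step left them, time stands still between calls to the robot, and variables do not carry over. Pictures are saved under pics/ and viewed, at most 13 in all, crops included, and the job is handed in when it is done.

Besides the shell and the picture viewer there is one more tool, called after "Emit:" as a command line: name --argument value ..., lists and objects as JSON in quotes. servo_tool: Moves the arm, as the interface text tells. Its arguments: {"type":"object","properties":{"increments":{"type":"array"},"squeeze":{"type":"number"}},"required":["increments"]}

```bash
mkdir -p pics; python3 - <<'E'
from plant import arm
import cv2
s=arm.read_state();print(s)
for n in("scene","top"):
    p=arm.camera_params(n);print(n,p)
    cv2.imwrite(f"pics/{n}0.png",arm.read_camera(n)[:,:,::-1])
print(arm.camera_params("wrist"))
E
```

```text
{'time_s': 0.0, 'joints': array([-1.16381729e+00,  1.16506312e-01,  1.44227331e+00, -2.13854604e-06,
        1.58400064e+00, -3.77998635e-02]), 'dq': array([ 1.47074195e-03, -1.01140736e-03,  2.95645339e-03, -3.48586130e-04,
       -1.29120849e-03,  7.47182238e-05]), 'joint_efforts': array([-4.04584251e-03, -7.32008529e+01, -6.32500505e+01, -1.37000147e-04,
        6.15404788e-03,  1.82064906e-05]), 'position': array([ 0.29033981, -0.60915416,  0.23054347]), 'orientation': array([-5.83522638e-04,  9.75373046e-01,  2.20560806e-01, -1.10040147e-04]), 'wrist_force': array([ 0.5361202 ,  0.1375997 , -0.10767654]), 'wrist_torque': array([ 0.00555385,  0.03421189, -0.03427934]), 'gripper_force': 0.0, 'grip_width': 0.08512998316448249}
scene {'fx': 382.165421121741, 'fy': 382.165421121741, 'cx': 320.4278743906485, 'cy': 198.40898033500756, 'k1': -0.0756911859034996, 'rvec': array([ 0.56582327, -2.40944255,  1.52145505]), 'tvec': array([0.51989682, 0.12644475, 0.94090144])}
top {'fx': 440.97238918475523, 'fy': 440.97238918475523, 'cx': 321.69328553627565, 'cy': 187.1249710280266, 'k1': -0.0246586705489389, 'rvec': array([ 2.14270417, -2.12136695,  0.16683313]), 'tvec': array([0.04447752, 0.55784457, 1.03476477])}
{'fx': 315.08498418094234, 'fy': 315.08498418094234, 'cx': 321.7241299566993, 'cy': 194.89324608867915, 'k1': -0.03440937965636508, 'mount': array([[ 3.81392404e-05, -9.46696122e-01, -3.22128004e-01,
         8.41478321e-02],
       [ 9.99999943e-01, -7.23252299e-05,  3.30953074e-04,
         1.12362645e-03],
       [-3.36609973e-04, -3.22127998e-01,  9.46696065e-01,
        -1.42459459e-01],
       [ 0.00000000e+00,  0.00000000e+00,  0.00000000e+00,
         1.00000000e+00]])}
```

View pics/scene0.png

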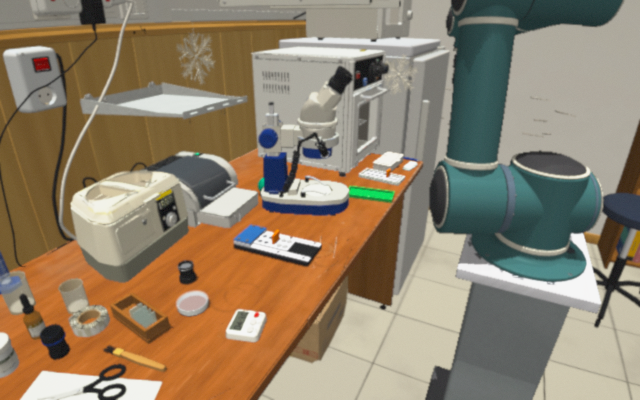

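View pics/top0.png

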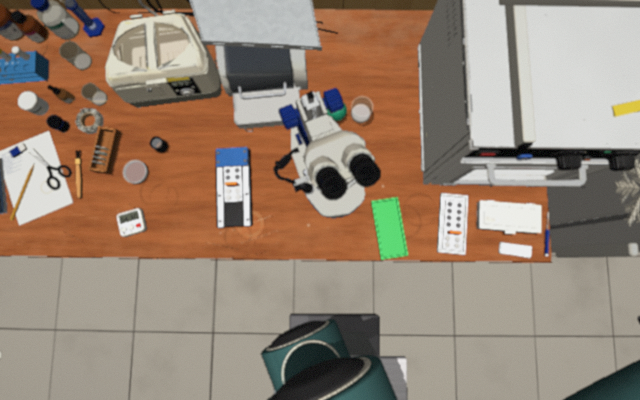

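The scene view shows the dock (275,243) with its blue lip to the rear, and the green tray (370,193) beyond the microscope. In the top view the dock is at (233,187), the green tray at (390,228) and the white tray with the spare at (453,223). Next I'll enlarge these.

```bash
cat > h.py <<'E'
from plant import arm
import cv2,numpy as np
from scipy.spatial.transform import Rotation as R
def cam(n,st=None):
    p=arm.camera_params(n);K=np.array([[p['fx'],0,p['cx']],[0,p['fy'],p['cy']],[0,0,1]])
    D=np.array([p['k1'],0,0,0.])
    if n=='wrist':
        q=np.array(st['orientation']);T=np.eye(4);T[:3,:3]=R.from_quat(q,scalar_first=True).as_matrix();T[:3,3]=st['position']
        W=np.linalg.inv(T@p['mount'])
        return K,D,W[:3,:3],W[:3,3]
    return K,D,cv2.Rodrigues(p['rvec'])[0],p['tvec']
def unproj(c,px,z):
    K,D,Rm,t=c;u=cv2.undistortPoints(np.array(px,float).reshape(-1,1,2),K,D).reshape(-1,2)
    d=np.c_[u,np.ones(len(u))]@Rm;o=-Rm.T@t
    return o+d*((np.array(z)-o[2])/d[:,2])[:,None]
def proj(c,P):
    K,D,Rm,t=c;return cv2.projectPoints(np.array(P,float).reshape(-1,1,3),cv2.Rodrigues(Rm)[0],t,K,D)[0].reshape(-1,2)
E
python3 - <<'E'
import cv2,numpy as np
a=cv2.imread('pics/top0.png')
b=cv2.resize(a[140:236,208:258],None,fx=6,fy=6,interpolation=cv2.INTER_CUBIC)
c=cv2.resize(a[186:266,364:476],None,fx=4,fy=4,interpolation=cv2.INTER_CUBIC)
o=np.zeros((576,760,3),'u1');o[:576,:300]=b;o[:320,310:310+448]=c
cv2.imwrite('pics/crop1.png',o)
E
```

```text
(no output)
```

View pics/crop1.png

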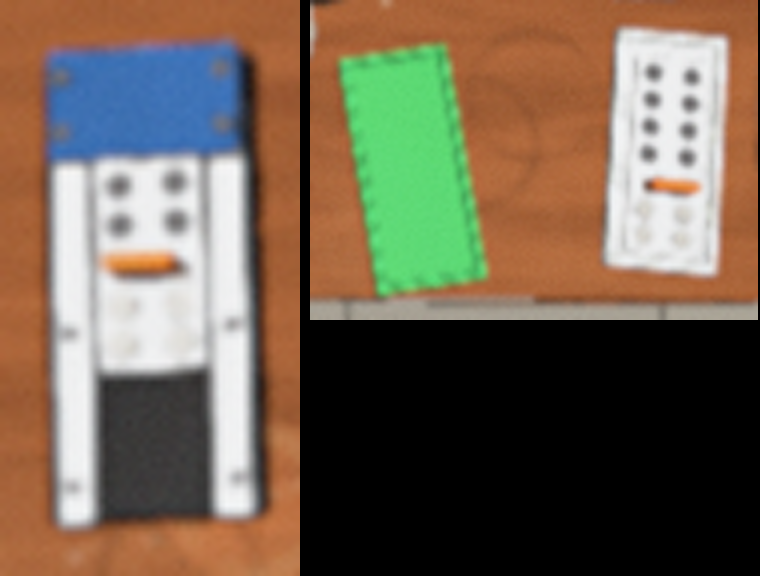

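The crop shows the lip's front edge at v≈156, the carrier's front end at v≈370 and the tab at (140,263). The green tray's corners are (340,60), (444,44), (486,278) and (378,295).

```bash
python3 - <<'E'
from h import *
c=cam('top')
A=lambda p:(np.array(p,float)+.5)/6-.5+[208,140]
B=lambda p:(np.array(p,float)-[310,0]+.5)/4-.5+[364,186]
def show(n,px,z):
    P=unproj(c,px,[z]*len(px));print(n,P[:,:2].round(4).tolist(),'mean',P.mean(0)[:2].round(4));return P
ang=lambda a,b:np.degrees(np.arctan2(*(a-b)[1::-1]))
r=show('lipback',A([(47,52),(237,42)]),.0255)
l=show('lipfront',A([(52,160),(242,152)]),.0255)
f=show('railfront',A([(58,525),(250,515)]),.016)
k=show('carfront',A([(100,374),(208,366)]),.018)
show('tab top',A([(105,263),(178,263)]),.032+.012)
print('dock yaw',ang(r.mean(0),f.mean(0)),np.linalg.norm(r.mean(0)-f.mean(0)),'y-edge',ang(f[0],f[1])-90)
ct=k.mean(0)
g=show('green',B([(340,60),(444,44),(486,278),(378,295)]),.012)
print('yaw',ang((g[0]+g[1])/2,(g[2]+g[3])/2),np.linalg.norm(g[0]-g[3]),np.linalg.norm(g[0]-g[1]))
w=show('white',B([(617,28),(728,37),(717,275),(604,265)]),.012)
print('yaw',ang((w[0]+w[1])/2,(w[2]+w[3])/2))
s=arm.read_state();Rm=R.from_quat(s['orientation'],scalar_first=True).as_matrix();print(Rm.round(3))
E
```

```text
lipback [[0.6585, 0.3217], [0.6635, 0.2411]] mean [0.661  0.2814]
lipfront [[0.6117, 0.3172], [0.6159, 0.2371]] mean [0.6138 0.2771]
railfront [[0.459, 0.3094], [0.464, 0.2296]] mean [0.4615 0.2695]
carfront [[0.5221, 0.2944], [0.5259, 0.2492]] mean [0.524  0.2718]
tab top [[0.5647, 0.2884], [0.565, 0.2583]] mean [0.5649 0.2734]
dock yaw 3.39461407690233 0.20003412067741755 y-edge 3.6006601377429917
green [[0.5298, -0.0743], [0.5405, -0.1399], [0.395, -0.1634], [0.384, -0.0967]] mean [ 0.4623 -0.1186]
yaw 8.941104149377246 0.147445243657608 0.0664504579391312
white [[0.5518, -0.2493], [0.5467, -0.3193], [0.3981, -0.3062], [0.4036, -0.2365]] mean [ 0.475  -0.2778]
yaw -4.991958847412619
[[ 0.903  0.43  -0.   ]
 [ 0.43  -0.903  0.001]
 [ 0.    -0.001 -1.   ]]
```

```bash
cat >> h.py <<'E'
def inc(p,yaw_toolx,st=None,frm=None):
    """shift and turn (tool axes, deg) to reach TCP p, tool down, tool x heading yaw deg"""
    if frm is None:
        s=st or arm.read_state();p0=np.array(s['position']);R0=R.from_quat(s['orientation'],scalar_first=True)
    else: p0=np.array(frm[0]);R0=down(frm[1])
    return np.r_[R0.inv().apply(np.array(p)-p0),(R0.inv()*down(yaw_toolx)).as_rotvec(degrees=True)].round(4)
def down(y): return R.from_euler('z',y,degrees=True)*R.from_euler('x',180,degrees=True)
E
python3 - <<'E'
from h import *
print(inc([.41,-.25,.23],93.5))
print(inc([.41,.27,.23],93.5,frm=([.41,-.25,.23],93.5)))
t=cam('top');s=cam('scene')
def tri(a,b):
    un=lambda c,p:cv2.undistortPoints(np.array([[p]],float),c[0],c[1]).reshape(2,1)
    X=cv2.triangulatePoints(np.c_[t[2],t[3]],np.c_[s[2],s[3]],un(t,a),un(s,b));return (X[:3]/X[3]).ravel().round(3)
print('eyepiece',tri((350,176),(343,78)))
print('base front',unproj(t,[(337,215),(337,190),(300,200),(372,200)],[.05]*4)[:,:2].round(3).tolist(), unproj(t,[(332,198)],[.3]).round(3))
E
```

```text
[ 2.62600e-01 -2.72700e-01  9.00000e-04 -5.31000e-02 -3.90000e-02
 -6.80127e+01]
[0.519  0.0317 0.     0.     0.     0.    ]
eyepiece [ 0.52  -0.002  0.374]
base front [[0.489, 0.012], [0.55, 0.013], [0.524, 0.102], [0.526, -0.073]] [[0.495 0.028 0.3  ]]
```

Emit:
servo_tool --increments '[0.263,-0.273,0,0,0,-68,0.085,0.263,-0.273,0,0,0,-68,0.085,0.263,-0.273,0,0,0,-68,0.085,0.263,-0.273,0,0,0,-68,0.085,0.263,-0.273,0,0,0,-68,0.085,0.263,-0.273,0,0,0,-68,0.085,0.263,-0.273,0,0,0,-68,0.085,0.263,-0.273,0,0,0,-68,0.085,0.263,-0.273,0,0,0,-68,0.085,0.263,-0.273,0,0,0,-68,0.085]'

```text
time_s: 1.1
position: [0.4105, -0.2494, 0.2312]
orientation: [0.0, 0.685, 0.728, -0.0]
wrist_force: [0.3, 0.5, -0.2]
grip_width: 0.0856
gripper_force: 0.0
```

Emit:
servo_tool --increments '[0.05,0,0,0,0,0,0.045,0.1,0,0,0,0,0,0.045,0.15,0,0,0,0,0,0.045,0.2,0,0,0,0,0,0.045,0.25,0,0,0,0,0,0.045,0.3,0,0,0,0,0,0.045,0.35,0,0,0,0,0,0.045,0.4,0,0,0,0,0,0.045,0.45,0,0,0,0,0,0.045,0.5,0.03,0,0,0,0,0.045]'

```text
time_s: 2.1
position: [0.4054, 0.2455, 0.2319]
orientation: [0.0, 0.686, 0.728, 0.001]
wrist_force: [0.9, -1.0, 0.3]
grip_width: 0.045
gripper_force: 0.0
```

```bash
python3 - <<'E'
from h import *
s=arm.read_state();print(s['time_s'],s['position'],s['orientation'],s['grip_width'])
print(inc([.535,.272,.2],93.4,s))
E
```

```text
2.1 [0.40536655 0.24552606 0.23194116] [2.13068755e-04 6.85905177e-01 7.27690607e-01 6.51168306e-04] 0.0450191671979815
[ 0.0188  0.1309  0.0321  0.0711 -0.0334 -0.0137]
```

Emit:
servo_tool --increments '[0.01,0.05,0.01,0,0,0,0.045,0.018,0.1,0.02,0,0,0,0.045,0.018,0.14,0.03,0,0,0,0.045,0.018,0.14,0.03,0,0,0,0.045,0.018,0.14,0.03,0,0,0,0.045]'

```text
time_s: 2.6
position: [0.5457, 0.269, 0.1997]
orientation: [-0.001, 0.687, 0.727, -0.001]
wrist_force: [-0.7, -0.2, -0.1]
grip_width: 0.0447
gripper_force: 0.0
```

```bash
python3 - <<'E'
from h import *
s=arm.read_state();im=arm.read_camera('wrist');np.save('pics/s1.npy',s,allow_pickle=True)
print(s['position'],s['orientation'])
cv2.imwrite('pics/w1.png',im[:,:,::-1])
E
```

```text
[0.54569266 0.26902831 0.19974029] [-5.23563723e-04  6.86532953e-01  7.27097280e-01 -1.33275521e-03]
```

View pics/w1.png

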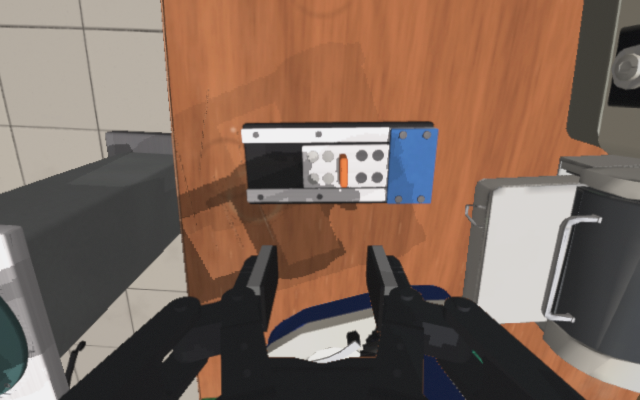

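The wrist view shows the dock from x=244 to 437, the tab near (344,170), the carrier's front edge at x≈303 and the lip edge at x≈388. I'll enlarge this.

```bash
python3 - <<'E'
import cv2
a=cv2.imread('pics/w1.png')
cv2.imwrite('pics/crop2.png',cv2.resize(a[115:215,238:442],None,fx=3.9,fy=3.9,interpolation=cv2.INTER_CUBIC))
E
```

```text
(no output)
```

View pics/crop2.png

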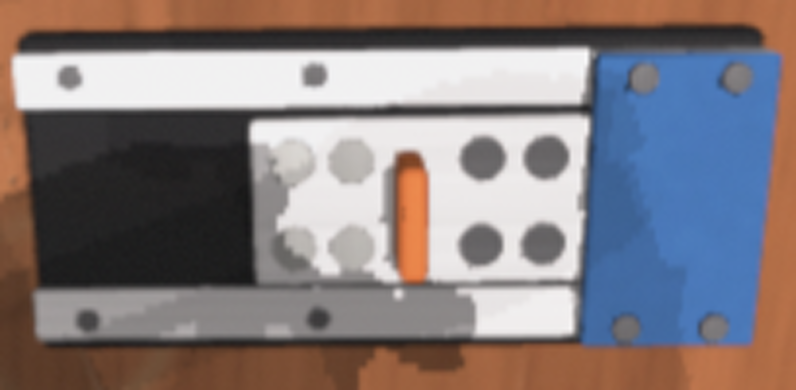

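The enlarged crop shows the tab's top face from (396..428, 172) to (400..428, 282), the carrier's front corners at (249,122) and (257,283), and the lip's front edge from (596,53) to (580,343).

```bash
python3 - <<'E'
from h import *
s=np.load('pics/s1.npy',allow_pickle=True).item();c=cam('wrist',s)
A=lambda p:(np.array(p,float)+.5)/3.9-.5+[238,115]
U=lambda p,z:unproj(c,A(p),[z]*len(p))
tab=U([(397,172),(427,172),(399,282),(428,282)],.044);print('tab',tab.round(4).tolist(),tab.mean(0).round(4))
cf=U([(249,122),(257,283)],.018);print('carfront',cf.round(4).tolist(),cf.mean(0).round(4))
ce=U([(249,120),(588,117),(257,283),(575,282)],.018)
ang=lambda a,b:np.degrees(np.arctan2(*(a-b)[1::-1]))
print('car yaw',ang(ce[1],ce[0]),ang(ce[3],ce[2]))
l=U([(596,53),(580,343)],.0255);print('lip',l.round(4).tolist(),l.mean(0).round(4))
e=U([(780,55),(752,344)],.0255);f=U([(13,55),(36,340)],.016);print('rear',e.mean(0).round(4),'front',f.mean(0).round(4),'yaw',ang(e.mean(0),f.mean(0)))
p=tab.mean(0);print(inc([p[0],p[1],.1],93.4,s),inc([p[0],p[1],.0225],93.4,s))
E
```

```text
tab [[0.5628, 0.2875, 0.044], [0.5702, 0.2879, 0.044], [0.5655, 0.2591, 0.044], [0.5728, 0.2596, 0.044]] [0.5678 0.2735 0.044 ]
carfront [[0.5244, 0.2931, 0.018], [0.5283, 0.2485, 0.018]] [0.5263 0.2708 0.018 ]
car yaw 3.8687909419762896 3.52844706261414
lip [[0.6123, 0.3173, 0.0255], [0.6179, 0.2388, 0.0255]] [0.6151 0.278  0.0255]
rear [0.6624 0.2805 0.0255] front [0.464  0.2671 0.016 ] yaw 3.8432535282049214
[ 0.0033  0.0226  0.0997 -0.1523  0.0611 -0.1127] [ 0.0034  0.0228  0.1772 -0.1523  0.0611 -0.1127]
```

Emit:
servo_tool --increments '[0.0034,0.022,0.04,0,0,-0.2,0.045,0.0034,0.022,0.08,0,0,-0.2,0.045,0.0034,0.022,0.11,0,0,-0.2,0.045,0.0034,0.022,0.135,0,0,-0.2,0.045,0.0034,0.022,0.155,0,0,-0.2,0.045,0.0034,0.022,0.168,0,0,-0.2,0.045,0.0034,0.022,0.177,0,0,-0.2,0.045,0.0034,0.022,0.177,0,0,-0.2,0.045,0.0034,0.022,0.177,0,0,-0.2,0.045]' --squeeze 40

```text
time_s: 3.55
position: [0.5669, 0.2751, 0.0254]
orientation: [0.0, 0.684, 0.729, 0.001]
wrist_force: [0.8, 0.3, -0.5]
grip_width: 0.0452
gripper_force: 0.0
```

```bash
python3 - <<'E'
from h import *
s=arm.read_state();print(s['position'],s['orientation'],s['wrist_force'])
im=arm.read_camera('wrist');cv2.imwrite('pics/w2.png',im[:,:,::-1])
E
```

```text
[0.56685413 0.27510852 0.02543738] [2.70103614e-04 6.84050432e-01 7.29434431e-01 5.86594954e-04] [ 0.75467284  0.27784505 -0.54464214]
```

View pics/w2.png

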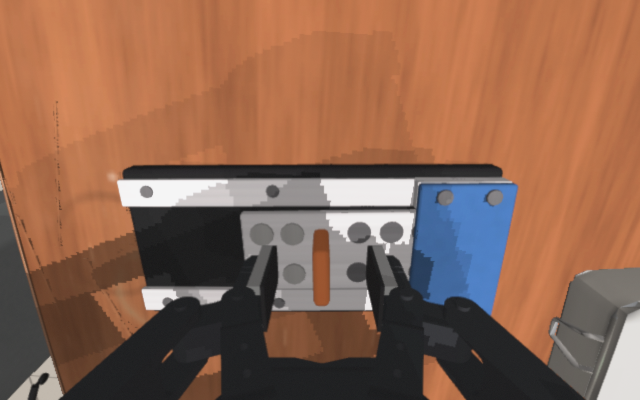

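The tab (col 321) is centred between the fingers (277 and 367), which stand over the plate. I'll go down 2 mm more and close.

Emit:
servo_tool --increments '[-0.001,0,0.002,0,0,0,0.045,-0.001,0,0.002,0,0,0,0.02,-0.001,0,0.002,0,0,0,0.012,-0.001,0,0.002,0,0,0,0.008,-0.001,0,0.002,0,0,0,0.004,-0.001,0,0.002,0,0,0,0,-0.001,0,0.002,0,0,0,0,-0.001,0,0.002,0,0,0,0]' --squeeze 40

```text
time_s: 4.4
position: [0.5667, 0.2741, 0.0226]
orientation: [0.0, 0.684, 0.729, 0.0]
wrist_force: [-0.8, -0.2, 4.8]
grip_width: 0.0072
gripper_force: 39.8
```

Emit:
servo_tool --increments '[0,-0.005,0,0,0,0,0,0,-0.01,0,0,0,0,0,0,-0.015,0,0,0,0,0,0,-0.02,0,0,0,0,0,0,-0.025,0,0,0,0,0,0,-0.03,0,0,0,0,0,0,-0.035,0,0,0,0,0,0,-0.04,0,0,0,0,0,0,-0.045,0,0,0,0,0,0,-0.048,0,0,0,0,0]'

```text
time_s: 5.4
position: [0.5183, 0.271, 0.0226]
orientation: [0.0, 0.684, 0.73, 0.0]
wrist_force: [3.3, 0.9, 5.4]
grip_width: 0.0071
gripper_force: 40.0
```

```bash
python3 - <<'E'
from h import *
s=arm.read_state();print(s['position'],s['orientation'],s['wrist_force'],s['wrist_torque'])
im=arm.read_camera('wrist');cv2.imwrite('pics/w3.png',im[:,:,::-1])
E
```

```text
[0.51827316 0.27095768 0.02256433] [1.23170741e-04 6.83963510e-01 7.29516162e-01 2.68441195e-04] [3.32966268 0.94800664 5.40251072] [ 0.00578599 -0.55320746  0.05057036]
```

View pics/w3.png

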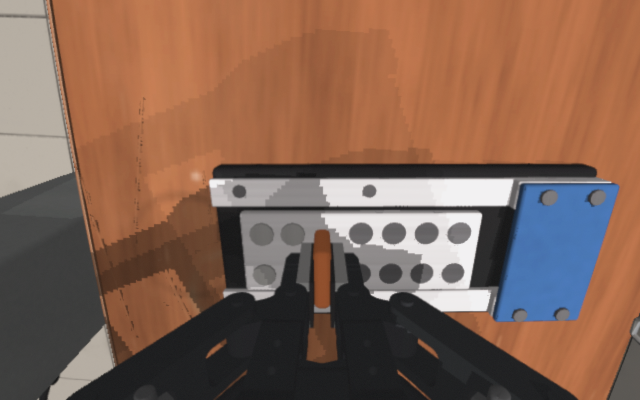

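The carrier's rear edge (col ~478) is well clear of the lip (col ~515), and its front edge (242) is still on the base (222). Time to lift.

Emit:
servo_tool --increments '[0,0,-0.005,0,0,0,0,0,0,-0.015,0,0,0,0,0,0,-0.03,0,0,0,0,0,0,-0.05,0,0,0,0,0,0,-0.07,0,0,0,0,0,0,-0.09,0,0,0,0,0,0,-0.1,0,0,0,0,0,0,-0.1,0,0,0,0]'

```text
time_s: 6.25
position: [0.5192, 0.2712, 0.1243]
orientation: [0.0, 0.684, 0.729, 0.001]
wrist_force: [0.8, 0.6, -1.5]
grip_width: 0.0071
gripper_force: 39.1
```

```bash
python3 - <<'E'
from h import *
s=arm.read_state();print(s['position'],s['orientation'],s['wrist_force'],s['wrist_torque'],s['grip_width'],s['gripper_force'])
# carrier rear corners in tool frame from w3
s3=dict(position=[.51827,.27096,.02256],orientation=[1.2e-4,.68396,.72952,2.7e-4]);c=cam('wrist',s3)
P=unproj(c,[(481,212),(472,287),(242,211)],[.018]*3);Ri=R.from_quat(s3['orientation'],scalar_first=True).inv()
print(Ri.apply(P-np.array(s3['position'])).round(4))
print(inc([.38,.262,.1226],93.64,s))
E
```

```text
[0.51921201 0.27118338 0.12430458] [4.68267950e-04 6.84019867e-01 7.29462182e-01 1.23568862e-03] [ 0.77958149  0.55088805 -1.51046838] [-0.02173889  0.02698243  0.10045297] 0.00706591201641642 39.13920521736145
[[ 0.0231  0.0823  0.0046]
 [-0.0217  0.0848  0.0046]
 [ 0.0238 -0.0386  0.0045]]
[-0.0002 -0.1395  0.0014  0.14   -0.0578  0.0428]
```

Emit:
servo_tool --increments '[0,-0.04,0,0,0,0,0,0,-0.08,0,0,0,0,0,0,-0.12,0,0,0,0,0,0,-0.138,0,0,0,0,0,-0.04,-0.141,0,0,0,0,0,-0.08,-0.144,0,0,0,0,0,-0.12,-0.147,0,0,0,0,0,-0.16,-0.149,0,0,0,0,0,-0.2,-0.151,0,0,0,0,0,-0.24,-0.154,0,0,0,0,0]'

```text
time_s: 7.25
position: [0.3797, 0.0201, 0.1215]
orientation: [-0.0, 0.684, 0.73, -0.0]
wrist_force: [1.1, -0.3, -1.0]
grip_width: 0.0073
gripper_force: 39.4
```

Emit:
servo_tool --increments '[-0.03,-0.002,0,0,0,0,0,-0.05,-0.003,0,0,0,0,0,-0.06,-0.003,0,0,0,0,0,-0.06,-0.003,0,0,0,0,0,-0.06,-0.003,0,0,0,0,0]'

```text
time_s: 7.75
position: [0.3812, -0.038, 0.1219]
orientation: [-0.0, 0.684, 0.729, -0.0]
wrist_force: [-0.3, 0.7, -1.2]
grip_width: 0.0071
gripper_force: 39.4
```

```bash
python3 - <<'E'
from h import *
s=arm.read_state();im=arm.read_camera('wrist');np.save('pics/s4.npy',s,allow_pickle=True)
print(s['position'],s['orientation'],s['wrist_force'],s['grip_width'])
cv2.imwrite('pics/w4.png',im[:,:,::-1])
E
```

```text
[ 0.38118678 -0.0379558   0.12194757] [-3.72770444e-04  6.84016358e-01  7.29466571e-01 -7.03567642e-05] [-0.32954738  0.68531472 -1.21889168] 0.007086940865392336
```

View pics/w4.png

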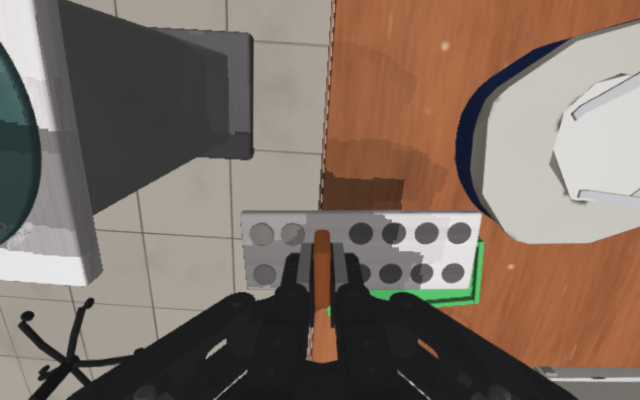

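The held carrier looks level. The green tray's rear end is visible from (483,240) to (480,303), which lets me check its pose.

```bash
python3 - <<'E'
from h import *
s=np.load('pics/s4.npy',allow_pickle=True).item();c=cam('wrist',s)
P=unproj(c,[(483,240),(480,303)],[.012]*2);print(P.round(4), np.linalg.norm(P[0]-P[1]))
# predicted from top-camera pose
for yaw,o in((8.9,(.4623,-.1186)),):
    Rz=R.from_euler('z',yaw,degrees=True)
    Q=Rz.apply([[.074,.034,.012],[.074,-.034,.012],[-.074,-.034,.012]])+[*o,0];print(Q.round(4),proj(c,Q).round(1))
a=cv2.imread('pics/w4.png');cv2.imwrite('pics/crop4.png',cv2.resize(a[225:325,320:500],None,fx=4,fy=4,interpolation=cv2.INTER_CUBIC))
# carrier origin is 20.5 mm along tool y, .7mm along tool x
y=98.9
o=np.array([.4623,-.1186,0]);t=o-down(y).apply([.0007,.0205,0]);print(t,inc([t[0],t[1],.122],y,s))
E
```

```text
[[ 0.5303 -0.0748  0.012 ]
 [ 0.5436 -0.1423  0.012 ]] 0.0687902898487042
[[ 0.5301 -0.0736  0.012 ]
 [ 0.5407 -0.1407  0.012 ]
 [ 0.3945 -0.1636  0.012 ]] [[483.2 238.7]
 [477.5 301.5]
 [325.5 313.9]]
[ 4.42155120e-01 -1.22463135e-01 -2.51052594e-18] [-8.8200e-02  5.5400e-02 -1.0000e-04 -3.3900e-02 -2.7200e-02 -5.2166e+00]
```

View pics/crop4.png

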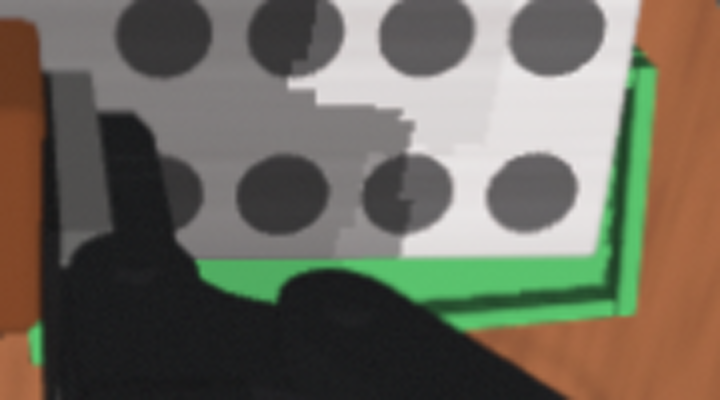

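Emit:
servo_tool --increments '[-0.03,0.01,0,0,0,-2,0,-0.06,0.03,0,0,0,-4,0,-0.0895,0.056,0,0,0,-5.2,0,-0.0895,0.056,0.02,0,0,-5.2,0,-0.0895,0.056,0.04,0,0,-5.2,0,-0.0895,0.056,0.06,0,0,-5.2,0,-0.0895,0.056,0.07,0,0,-5.2,0,-0.0895,0.056,0.07,0,0,-5.2,0]'

```text
time_s: 8.6
position: [0.4424, -0.1233, 0.0511]
orientation: [-0.001, 0.65, 0.76, -0.0]
wrist_force: [-0.6, -0.9, -1.1]
grip_width: 0.0074
gripper_force: 39.4
```

```bash
python3 - <<'E'
from h import *
s=arm.read_state();im=arm.read_camera('wrist');print(s['position'],s['orientation'],s['wrist_force'])
o=np.array([.463,-.12,0]);t=o-down(98.9).apply([.0007,.0205,0]);print(inc([t[0],t[1],.0156],98.9,s))
a=im[150:350,200:520,::-1].copy();cv2.imwrite('pics/w5.png',cv2.resize(a,None,fx=2.5,fy=2.5,interpolation=cv2.INTER_CUBIC))
E
```

```text
[ 0.4424374  -0.12329866  0.05111709] [-1.07350382e-03  6.49761443e-01  7.60137328e-01 -3.96456438e-04] [-0.61132838 -0.87657189 -1.06911029]
[-0.0007  0.0004  0.0355 -0.1145 -0.0639  0.0527]
```

View pics/w5.png

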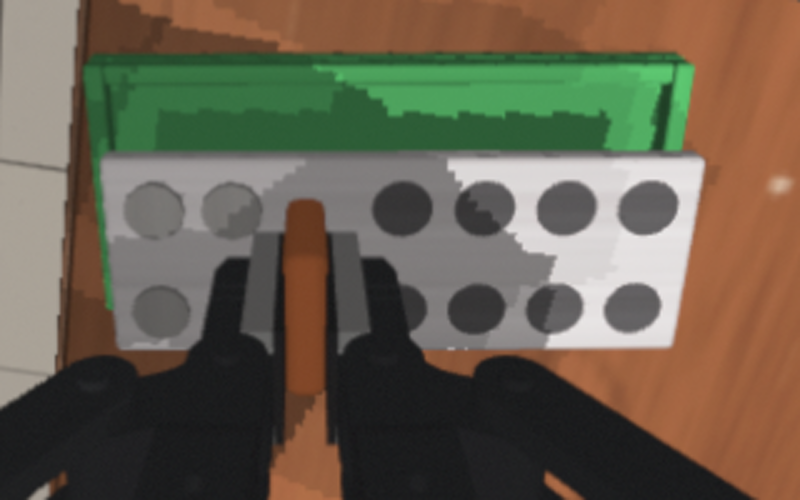

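The carrier is level above the tray, with its +y corners at (103,155) and (705,158). The tray's +y corners are at (85,65) and (693,65). I'll check the centring numerically.

```bash
python3 - <<'E'
from h import *
s=arm.read_state();s['position'][2]=.0515;c=cam('wrist',s);Ri=R.from_quat(s['orientation'],scalar_first=True).inv()
A=lambda p:(np.array(p,float)+.5)/2.5-.5+[200,150]
f=lambda p,z:Ri.apply(unproj(c,A(p),[z]*len(p))-s['position']).round(4)
print('tray +y outer',f([(85,65),(693,65)],.012))
print('carrier',f([(103,155),(705,158),(118,349),(673,347)],.0465))
E
```

```text
tray +y outer [[ 0.0324 -0.0513  0.0395]
 [ 0.0325  0.095   0.0395]]
carrier [[ 0.0231 -0.0394  0.005 ]
 [ 0.0224  0.0828  0.005 ]
 [-0.0232 -0.04    0.005 ]
 [-0.023   0.0834  0.0049]]
```

Emit:
servo_tool --increments '[-0.001,0,0.01,0,0,0,0,-0.001,0,0.02,0,0,0,0,-0.001,0,0.027,0,0,0,0,-0.001,0,0.031,0,0,0,0,-0.001,0,0.033,0,0,0,0,-0.001,0,0.034,0,0,0,0,-0.001,0,0.034,0,0,0,0]'

```text
time_s: 9.35
position: [0.4431, -0.1253, 0.0184]
orientation: [0.0, 0.65, 0.76, 0.0]
wrist_force: [0.7, -0.1, -1.1]
grip_width: 0.007
gripper_force: 39.5
```

Emit:
servo_tool --increments '[0,0,0.0005,0,0,0,0,0,0,0.001,0,0,0,0,0,0,0.001,0,0,0,0]'

```text
time_s: 9.65
position: [0.4431, -0.1253, 0.0174]
orientation: [0.0, 0.65, 0.76, 0.0]
wrist_force: [-0.4, -0.3, -0.7]
grip_width: 0.0073
gripper_force: 39.5
```

Emit:
servo_tool --increments '[0,0,0.0005,0,0,0,0,0,0,0.001,0,0,0,0,0,0,0.001,0,0,0,0]'

```text
time_s: 9.95
position: [0.443, -0.1252, 0.0162]
orientation: [-0.0, 0.65, 0.76, -0.0]
wrist_force: [-0.6, 0.1, -2.1]
grip_width: 0.0075
gripper_force: 39.5
```

Emit:
servo_tool --increments '[0,0,0.0004,0,0,0,0,0,0,0.0008,0,0,0,0,0,0,0.0008,0,0,0,0]'

```text
time_s: 10.25
position: [0.4431, -0.1252, 0.0156]
orientation: [0.0, 0.65, 0.76, 0.0]
wrist_force: [-1.2, 1.1, -0.3]
grip_width: 0.0072
gripper_force: 39.6
```

Emit:
servo_tool --increments '[0,0,0.0004,0,0,0,0,0,0,0.0006,0,0,0,0,0,0,0.0006,0,0,0,0]'

```text
time_s: 10.55
position: [0.4431, -0.1253, 0.0156]
orientation: [-0.0, 0.65, 0.76, -0.0]
wrist_force: [-6.5, 1.8, 8.9]
grip_width: 0.0071
gripper_force: 41.0
```

Contact. Release and retreat.

Emit:
servo_tool --increments '[0,0,-0.0003,0,0,0,0.006,0,0,-0.0003,0,0,0,0.01,0,0,-0.0003,0,0,0,0.02,0,0,-0.0003,0,0,0,0.03,0,0,-0.0003,0,0,0,0.035,0,0,-0.0003,0,0,0,0.035]'

```text
time_s: 11.15
position: [0.443, -0.1252, 0.0151]
orientation: [-0.0, 0.65, 0.76, -0.0]
wrist_force: [-0.2, -0.6, -0.2]
grip_width: 0.0347
gripper_force: 0.0
```

Emit:
servo_tool --increments '[0,0,-0.005,0,0,0,0.035,0,0,-0.015,0,0,0,0.035,0,0,-0.035,0,0,0,0.035,0,0,-0.065,0,0,0,0.035,0,-0.02,-0.1,0,0,0,0.035,-0.02,-0.04,-0.13,0,0,0,0.035,-0.06,-0.05,-0.14,0,0,0,0.035,-0.08,-0.05,-0.14,0,0,0,0.035]'

```text
time_s: 11.95
position: [0.4059, -0.2144, 0.1588]
orientation: [0.003, 0.651, 0.759, 0.0]
wrist_force: [0.6, 0.1, -1.1]
grip_width: 0.0352
gripper_force: 0.0
```

```bash
python3 - <<'E'
from h import *
s=arm.read_state();print(s['position'],s['wrist_force'])
im=arm.read_camera('top')[186:266,364:476,::-1];im2=arm.read_camera('wrist')[:,:,::-1]
o=np.zeros((560,800,3),'u1');o[:240,:336]=cv2.resize(im,(336,240),interpolation=cv2.INTER_CUBIC);o[245:560,:504]=cv2.resize(im2,(504,315))
cv2.imwrite('pics/end.png',o)
E
```

```text
[ 0.40594327 -0.21437954  0.15876609] [ 0.64385471  0.08789042 -1.08346011]
```

View pics/end.png

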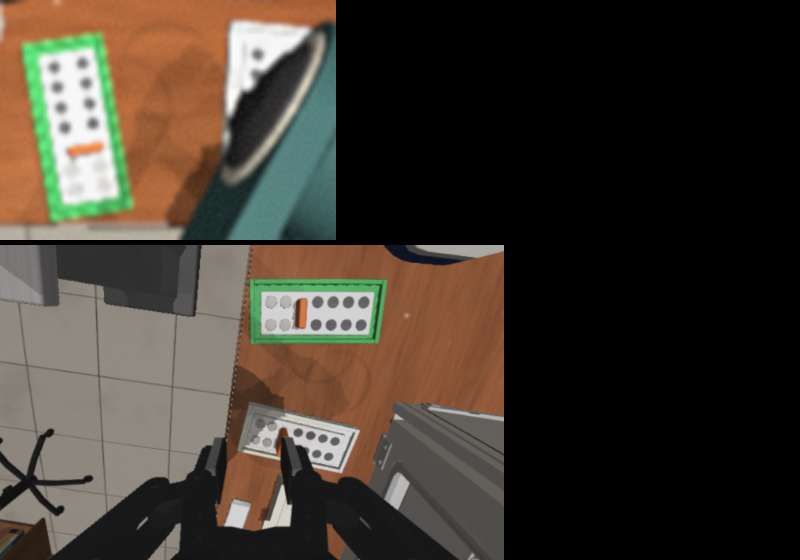

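The carrier lies flat and centred in the green tray (wrist view about (317,312)). The spare is undisturbed in the white tray, and the gripper is clear at z = 0.16.

```bash
python3 -c "
from plant import arm
print(arm.close_job())"
```

```text
the job is handed in; nothing more can be done
None
```

The carrier was slid clear of the lip, lifted out and set down flat and lengthwise in the green tray, with the spare left lying in the white tray; I handed the job in at about 12 s on the robot's clock, and no verdict was returned.

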